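Hang a jar bracket on a slotted upright and stand the jar on it

TASK

Hook the loose bracket's two claws into the top two slots of the upright, under its top board, and press the bracket down until it clicks past the spring catch and is fully home. Then stand the small jar upright in the bracket's tray. Do not tip the jar over or disturb the loose spindle end, wooden block and paint brush.

Things in the scene. Friction and masses are not known exactly. Their poses are not given: they have to be found in the camera images.
- upright: Fixed slotted upright: steel channel 44 mm wide (y) on a foot plate 8 mm thick, 160 mm wide, 60 mm out in front. Origin: bench level, outer face of the slotted sheet, middle line; z up, x into the channel (face looks along -x). Sheet 4 mm thick, 36 mm of room behind. Four slots on the middle line, each 14 mm wide, 36 mm tall, lower edges 55, 110, 165, 220 mm above the bench.
- board_edge (a point): Middle of the lower front edge of the upright's plywood top board (a tin stands on it): 345 mm above the bench, 70 mm out from the sheet; board 16 mm thick, 160 mm wide. A gripper pointing straight down at the bracket's web would strike it there: slant the fingers about 35 degrees from vertical, down and towards the sheet.
- slot1 (a point): Middle of the lower edge of the top slot, on the sheet's outer face, 220 mm above the bench.
- slot2 (a point): Middle of the lower edge of the second slot from the top, on the sheet's outer face, 165 mm above the bench. Behind it in the channel is a sprung round-nosed catch: about 10 mm above home the bracket's lower tongue comes to stand on it, and only a downward push of roughly 8 to 15 N takes it past.
- bracket: Loose aluminium bracket, 0.2 to 0.3 kg, standing the way up it is to hang. Origin: rear face of its back plate (6 x 36 x 124 mm tall), middle of the lower edge; x out of the rear, where the claws point, z up. Home: axes parallel to the upright's, rear face on the sheet, origin 120 mm above the bench at the upright's x = y = 0, neck undersides on the lower edges of the top two slots.
- grip_web (a point): Grip point in the bracket's plain upright web, at x = -45, y = 0, z = 35 mm of the bracket. The web is 12 mm thick (along the bracket's y: pinch this), 55 mm tall from the underside, and runs from x = -6 to -75 mm, between back plate and tray.
- claw_low (a point): Root of the lower claw: underside of its neck, on the bracket's rear face, 45 mm above the bracket's underside. Claw: steel, 6 mm wide, reaches 12 mm back; neck 14 mm tall; its tongue hangs 14 mm below the neck's underside, 6 mm clear of the back plate. It enters a slot with the bracket 14 to 22 mm above home.
- claw_top (a point): The same for the upper claw, alike in shape: 100 mm above the bracket's underside. Hooked by pushing the level bracket to the sheet 18 mm above home, then down.
- tray (a point): Middle of the upper face of the bracket's tray floor (x = -112, y = 0, z = 6 mm of the bracket). Tray 84 mm square outside, 76 mm inside, rim top 16 mm above the bracket's underside.
- jar: Small closed blue glaze jar with a black lid, 54 mm in diameter, 70 mm tall, 0.13 to 0.25 kg, standing on the bench. Origin: centre of its underside, z up.
- spindle_end: Loose white turned plaster spindle end, 57 mm in diameter, 75 mm tall, standing; a bystander. Origin: centre of its underside.
- wood_block: Loose small wooden block 45 x 60 x 22 mm; a bystander. Origin: centre of its underside.
- paint_brush: Loose paint brush with a wooden handle lying on the bench, 25 x 191 x 11 mm; a bystander. Origin: centre of its underside.
Things that resemble listed ones, but are neither listed nor needed, are in the scene too. What is shaped like the jar but green is not meant.

How it is judged:
On the way:
1. the bracket hangs in the top two slots, pressed fully home (x of bracket in the frame of upright between -0.007 and 0.004 m and y of bracket in the frame of upright between -0.008 and 0.008 m and z of bracket in the frame of upright between 0.114 and 0.1245 m and angle between the z axis of bracket and the z axis of upright, either way round below 0.09 rad and angle between the x axis of bracket and the x axis of upright, either way round below 0.15 rad), for 0.3 s.
At the end, for the whole second after the job is handed in: The bracket hangs fully home in the top two slots (height +4.5/-6 mm, sideways 8 mm, rear face within 7 mm of the sheet, level within 5 degrees, facing within 8 degrees) and the jar stands upright (7 degrees) on the tray floor within 20 mm of its middle, both at rest (all of step 1 and horizontal distance between jar and tray below 0.02 m and z of jar in the frame of tray between -0.004 and 0.005 m and angle between jar's own z axis and vertical below 0.12 rad and linear speed of each of jar, bracket below 0.02 m/s); the robot touches nothing.
It fails at once if the jar is tipped over (angle between jar's own z axis and vertical above 0.7 rad).
It fails at once if the loose spindle end, wooden block or paint brush is shifted more than 30 mm or the spindle end is toppled (distance of any of spindle_end, wood_block, paint_brush from where it was at the start of the episode above 0.03 m or angle between spindle_end's own z axis and vertical above 0.5 rad).
It also fails if it takes over 72 s, if anything falls off the work surface, if the arm or the gripper's body presses on something with over 40 N, if the wrist force passes 120 N, or if a joint passes its speed limit or range.

ROBOT

A 6-joint arm with a two-finger parallel gripper is mounted at the origin on a cart in front of the work surface, level with it; the furniture and walls round the work are solid. World frame = base frame: x ahead of the robot, y to its left, z up, the work surface at z = 0. Lengths are in m, angles in rad, forces in N, time in s.
With the tool pointing down it reaches from about 0.325 to 0.85 m from the base axis. Payload 4.4 kg.
Tool frame: the origin (TCP) lies midway between the tips of the shut fingers; the grasp point (between the pads) lies 19 mm behind it (arm.grip_point_offset is the distance from the TCP to the grasp point, in m); z points along the fingers, y is the line along which they close (so a half turn about z gives the same grasp; the last joint's range is limited). The gripper opens to 94 mm and grips with 3 to 60 N. Pads are 16 mm wide; open, the fingers measure 119 mm over their backs; the gripper's body (75 mm by 177 mm) begins 78 mm behind the grasp point.
Start: joints at [-1.45, 0.207, 1.542, -0, 1.393, -0.15], TCP at [0.154, -0.554, 0.205] pointing down, gripper open.
Joint ranges: [-2.73, 2.73], [-0.86, 2.22], [0.23, 2.46], [-1.11, 4.25], [0.08, 2.63], [-2.82, 2.82]. Speed limits (rad/s): [2.79, 2.79, 3.14, 3.14, 3.14, 3.14].

INTERFACE

Orientations are given as [roll, pitch, yaw] about the fixed x, y, z axes, in that order (R = Rz(yaw) Ry(pitch) Rx(roll)).
In Python, from bench import get_state, cams, arm gives the robot as it stands.
- The arm moves only by the tool move_arm, never from a script. Its argument "steps" is a list of rows, each a list of 3 entries, a list of its own where there are three numbers: the turn, a rotation vector about the tool's x, y, z in units of 6 degrees (1.0 is 6 degrees), then the shift along the tool's x, y, z in units of 0.03 m (1.0 is 0.03 m), then the opening, from 0 (shut) to 1 (fully open). A call has 1 to 12 rows; each row shifts and turns the commanded pose from where the row before left it, along the tool's axes as they then stand; what a row does not reach is not made up. A row lasts 1/12 s, in which the tool goes at most 41.7 mm and 7.16 degrees, less where a joint would pass 70% of its speed; a pose out of reach is approached as far as the arm can. A call with a number of a shift or a turn outside -1 to 1 is refused whole. A call with a gripper value outside its range is refused whole. The fingers move at their own pace and stop on an object; the grip force is fixed at half the most. Time passes only in rows, so rows that do not move let the fingers close. It gives the time, the measured TCP pose, the force, the opening and the grip force at its end, in the units of the state.
- get_state(): the state, without advancing time (a new reading comes with each control period).
- cams.grab_frame(name): name is "scene" or "top"; returns the picture (480x640x3 uint8, blue, green, red); there is no depth.
- cams.calibration(name): a dict with "fovy" (degrees; the focal length in pixels is half the picture's height over the tangent of half this angle, whatever the lens; pixels are square), "cx", "cy" (the principal point, pixels), "dist" ([k1, k2, p1, p2, k3] as OpenCV has them; the pictures are not rectified), "R" (3x3) and "t" (3): a world point X has camera coordinates R X + t. Camera axes: x right, y down, z forward; pixel columns grow to the right and rows downward; lengths in m; the calibration is good to about 2 mm. A picture is of the moment at which its call begins. calibration takes no time and is no camera call.
- arm.finish_job(): hands the job in; it is judged then, once.
The state is a dict: "clock": time; "qpos": joint angles; "qvel": joint speeds; "joint_torque": joint torques, N m; "tool_pos": TCP position; "tool_rot": TCP orientation; "contact_force": force on the tool from outside, world axes, zero at the start; "moment": the same for the moment, N m; "gripper_width": opening from 0.0 (shut) to 1.0 (fully open); "gripper_force": force on a finger pad.
Only numpy, scipy, OpenCV 4.12 (cv2) and the standard library are available. Lean on these libraries where they do the work, as an engineer would, in place of code of your own. Each camera call takes 0.05 s, during which the arm holds its last target. There are 200 camera calls.

## Working session

There is one attempt and no reset: what is moved stays moved. The work goes in short steps, Python scripts to look and compute and a tool call to move; the robot and the scene stay as the last step left them, time stands still between calls to the robot, and variables do not carry over. Pictures are saved under pics/ and viewed, at most 13 in all, crops included, and the job is handed in when it is done.

Besides the shell and the picture viewer there is one more tool, called after "Request:" by a JSON object that holds its "method" and its "body", one argument or row to a line. move_arm: Moves the arm, as the interface text tells. Shifts and turns lie within -1 to 1; 1 stands for 0.03 m of shift or 6 degrees of turn. Its arguments: {"type":"object","properties":{"steps":{"type":"array","items":{"type":"array"}}},"required":["steps"]}

```bash
ls; mkdir -p pics
python3 - <<'E'
from bench import get_state,cams,arm
import cv2
for n in("scene","top"):
    im=cams.grab_frame(n); cv2.imwrite(f"pics/{n}0.png",im); print(n,cams.calibration(n))
print(get_state(), arm.grip_point_offset)
E
```

```text
pics
scene {'fovy': 49.46492365544511, 'cx': 321.547167961752, 'cy': 239.5298571090588, 'dist': array([-0.12624917,  0.        ,  0.        ,  0.        ,  0.        ]), 'R': array([[-0.84708412, -0.53104448,  0.02098199],
       [-0.25600927,  0.37313362, -0.891757  ],
       [ 0.46573355, -0.76076478, -0.45202788]]), 't': array([0.46563052, 0.30603816, 1.2732473 ])}
top {'fovy': 42.89862001299316, 'cx': 312.21813506704257, 'cy': 249.29254995093515, 'dist': array([0.03762635, 0.        , 0.        , 0.        , 0.        ]), 'R': array([[ 0.0216501 , -0.99840858,  0.05207293],
       [-0.98181125, -0.03105909, -0.18730188],
       [ 0.18862114, -0.04707068, -0.98092121]]), 't': array([-0.0118227 ,  0.56472455,  1.5170119 ])}
{'clock': 0.1, 'qpos': array([-1.44950421e+00,  2.07323307e-01,  1.54276857e+00,  3.39375240e-06,
        1.39348949e+00, -1.50474531e-01]), 'qvel': array([ 0.00170787, -0.00092234, -0.00273673, -0.0003051 ,  0.00020654,
        0.00191959]), 'joint_torque': array([ 4.40425356e-04, -3.71864355e+01, -2.82292557e+01,  7.00391340e-02,
        3.10945907e-02, -5.46777540e-05]), 'tool_pos': array([ 0.15426726, -0.55318633,  0.2044336 ]), 'tool_rot': array([-3.13962691e+00, -3.01424341e-04,  2.71765746e-01]), 'contact_force': array([ 0.23357728, -0.36270198,  0.88809037]), 'moment': array([-0.03094032,  0.00627298, -0.0043129 ]), 'gripper_force': 0.0, 'gripper_width': 0.9988005978489584} 0.0188
```

View pics/scene0.png

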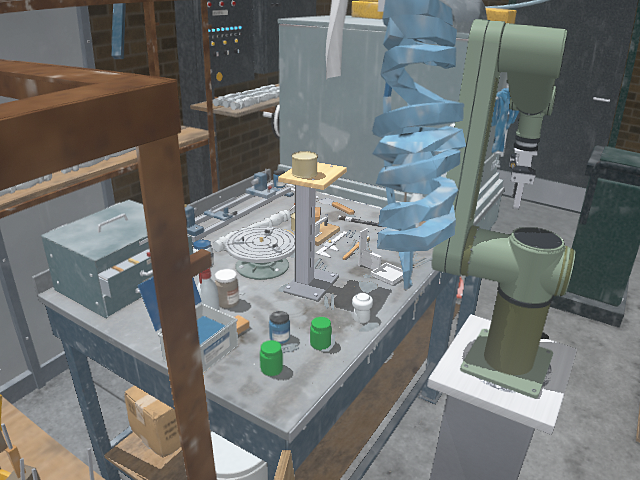

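View pics/top0.png

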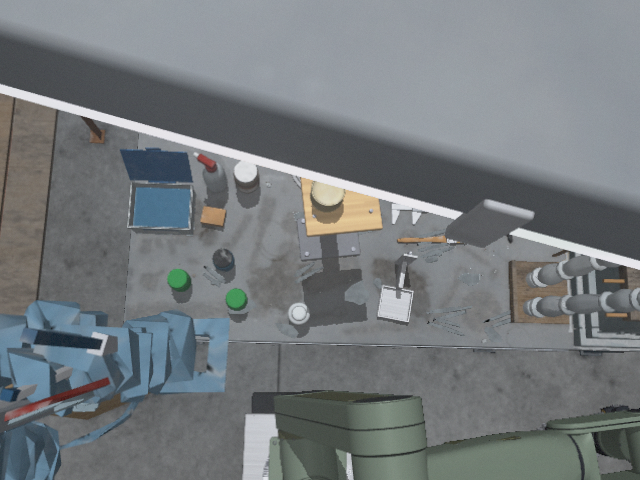

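Top view: upright's board is at (342,207) and its foot at (330,245). The bracket's back plate is at about (405,265), its tray at (395,303). The jar (black lid) is at (223,260), with green lookalikes at (178,280) and (236,299). The spindle end is at (299,313).
The meant jar is the blue one with the black lid; the other two are green. I'll confirm with crops.

```bash
cat > h.py <<'E'
import numpy as np,cv2
from bench import get_state,cams,arm
def K(n):
    c=cams.calibration(n); f=240/np.tan(np.radians(c['fovy'])/2)
    return np.array([[f,0,c['cx']],[0,f,c['cy']],[0,0,1]]),c
def ray(n,uv):
    k,c=K(n); p=cv2.undistortPoints(np.array(uv,float).reshape(-1,1,2),k,c['dist'])[:,0]
    d=np.c_[p,np.ones(len(p))]@c['R']; return -c['R'].T@c['t'],d
def plane(n,uv,z):
    o,d=ray(n,uv); return o+d*((z-o[2])/d[:,2])[:,None]
def proj(n,X):
    k,c=K(n); return cv2.projectPoints(np.array(X,float).reshape(-1,1,3),cv2.Rodrigues(c['R'])[0],c['t'],k,c['dist'])[0][:,0]
def tri(u1,u2):
    (a,d),(b,e)=ray('scene',[u1]),ray('top',[u2]); d=d[0];e=e[0]
    s=np.linalg.lstsq(np.c_[d,-e],b-a,rcond=None)[0]; p,q=a+s[0]*d,b+s[1]*e
    return (p+q)/2,np.linalg.norm(p-q)
E
python3 - <<'E'
import cv2
t=cv2.imread('pics/top0.png');s=cv2.imread('pics/scene0.png')
cv2.imwrite('pics/topc.png',cv2.resize(t[175:335,290:430],None,fx=3.75,fy=3.75,interpolation=cv2.INTER_CUBIC)) # 525x600
a=cv2.resize(s[150:390,240:420],None,fx=2.5,fy=2.5,interpolation=cv2.INTER_CUBIC)
b=cv2.resize(t[230:320,150:310],(350,197),interpolation=cv2.INTER_CUBIC)
import numpy as np
c=np.zeros((600,800,3),np.uint8);c[:,:450]=a;c[:197,450:]=b
cv2.imwrite('pics/mix.png',c)
E
```

```text
(no output)
```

View pics/topc.png

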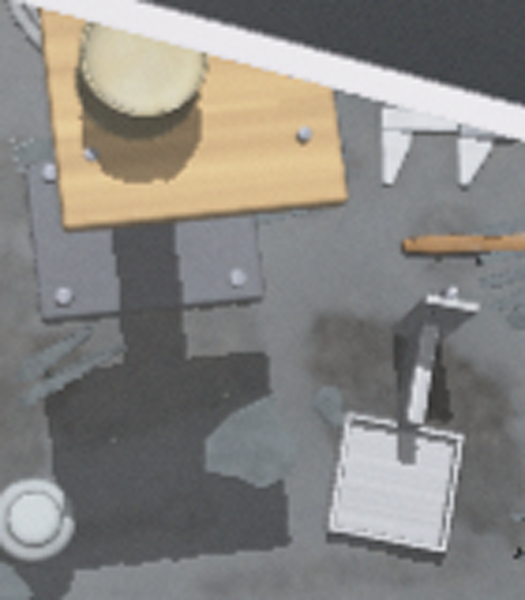

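View pics/mix.png

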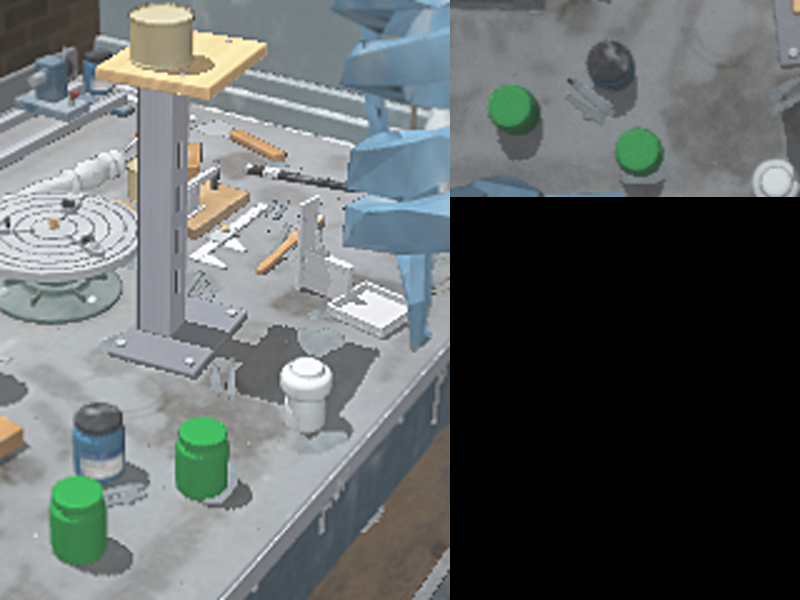

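The crops confirm the jar: blue with black lid, scene (279,327), top (223,260). The brush handle lies right behind the bracket at top (420,240). The bracket faces the upright with a slight yaw.

Run:
```python
from h import *
np.set_printoptions(precision=4,suppress=True)
o=np.array([290,175]);cr=lambda a:np.array(a,float)/3.75+o-0.4
T=plane('top',cr([(347,413),(465,433),(445,547),(330,533)]),0.016)
print('tray',T,T.mean(0),[np.linalg.norm(T[i]-T[i-1]) for i in range(4)])
b=plane('top',cr([(428,300),(477,309)]),.124);print('plate top',b,b.mean(0))
w=plane('top',cr([(430,366),(421,368),(418,420)]),.055);print('web',w)
F=plane('top',cr([(42,319),(262,296)]),.008);print('foot',F,F.mean(0),np.linalg.norm(F[0]-F[1]))
B=plane('top',cr([(65,225),(347,200)]),.361);print('board',B,B.mean(0),np.linalg.norm(B[0]-B[1]))
for P in (F,B):
    d=P[0]-P[1];print('yaw',np.degrees(np.arctan2(-d[0],d[1])))
# jar
t=cv2.imread('pics/top0.png');s=cv2.imread('pics/scene0.png')
h=cv2.cvtColor(s,cv2.COLOR_BGR2HSV)
m=cv2.inRange(s[308:348,262:298],(0,0,0),(75,75,75))
mt=cv2.inRange(t[240:275,205:240],(0,0,0),(85,85,85))
for n,mm,of in(('scene',m,(262,308)),('top',mt,(205,240))):
    k,l,st,c=cv2.connectedComponentsWithStats(mm);i=1+st[1:,4].argmax();print(n,st[i],c[i]+of)
print('jar tri',tri(((98/2.5+240),(410/2.5+150)),(150+610*160/350,230+63*90/197)))
print('jar top', plane('top',[(150+610*160/350,230+63*90/197)],.07), plane('scene',[(98/2.5+240,410/2.5+150)],.07))
sl=np.array([(182,169),(180,213),(179,262),(177,303)])/2.5+[240,150]
for u,z in zip(sl,(.22,.165,.11,.055)):print('slot',plane('scene',[u],z))
print('spindle',plane('top',cr([(34,517)]),.075))
print('brush end',plane('top',cr([(404,245),(524,243)]),.008))
```

```text
tray [[ 0.4834 -0.184   0.016 ]
 [ 0.4717 -0.2669  0.016 ]
 [ 0.392  -0.2521  0.016 ]
 [ 0.3995 -0.1721  0.016 ]] [ 0.4367 -0.2188  0.016 ] [np.float64(0.0847017767708179), np.float64(0.0837557609418866), np.float64(0.08107072412142481), np.float64(0.0803624223402343)]
plate top [[ 0.5451 -0.2197  0.124 ]
 [ 0.5401 -0.2522  0.124 ]] [ 0.5426 -0.2359  0.124 ]
web [[ 0.5122 -0.2347  0.055 ]
 [ 0.5106 -0.2285  0.055 ]
 [ 0.4747 -0.2262  0.055 ]]
foot [[ 0.5448  0.0305  0.008 ]
 [ 0.5661 -0.1248  0.008 ]] [ 0.5555 -0.0471  0.008 ] 0.1567585624695984
board [[ 0.5363  0.0296  0.361 ]
 [ 0.5557 -0.1269  0.361 ]] [ 0.546  -0.0487  0.361 ] 0.15764545074494785
yaw 7.811045438049424
yaw 7.0517486213720355
scene [18  7  9  9 18] [285.2778 320.    ]
top [  8   9  21  24 310] [222.4774 261.6613]
jar tri (array([ 0.7367, -0.295 , -0.3044]), np.float64(0.30539868815835874))
jar top [[ 0.5464 -0.2953  0.07  ]] [[0.5381 0.2243 0.07  ]]
slot [[ 0.6117 -0.043   0.22  ]]
slot [[ 0.6116 -0.04    0.165 ]]
slot [[ 0.6021 -0.0246  0.11  ]]
slot [[ 0.6031 -0.0229  0.055 ]]
spindle [[0.4    0.0344 0.075 ]]
brush end [[ 0.6063 -0.2262  0.008 ]
 [ 0.6105 -0.3125  0.008 ]]
```

```bash
cat >> h.py <<'E'
from scipy.spatial.transform import Rotation as Ro
UP=(np.array([.6150,-.0393,0]),np.radians(7.4)); BR=[np.array([.5465,-.236,0]),np.radians(-8.7)]
def Rt(yaw,slant): return Ro.from_euler('xyz',[np.pi,-np.radians(slant),yaw])
def loc(fr,p): return fr[0]+Ro.from_euler('z',fr[1]).apply(p)
def plan(p1,R1,n,st=None):
    """n equal rows from measured pose (or st) to p1,R1"""
    if st is None:
        s=get_state(); st=(s['tool_pos'],Ro.from_euler('xyz',s['tool_rot']))
    p0,R0=st; w=(R0.inv()*R1).as_rotvec()/n
    S=sum((R0*Ro.from_rotvec(k*w)).as_matrix() for k in range(n))
    d=np.linalg.solve(S,p1-p0)
    print(n,'rows turn',np.round(np.degrees(w)/6,3),'shift',np.round(d/.03,3)); return p1,R1
def grip_tcp(fr,g,slant,back=0,yaw=None):
    """TCP for grip point g (frame fr), tool slanted, drawn back"""
    R=Rt(fr[1] if yaw is None else yaw,slant); return loc(fr,g)+R.apply([0,0,.0188-back]),R
E
python3 - <<'E'
from h import *
g=[-.045,0,.035]
print(plan(*grip_tcp(BR,g,35,back=.12),24)[0], grip_tcp(BR,g,35)[0])
u=plane('top',[(223.1,258.8),(222.5,261)],.07);print('jar',u, plane('scene',[(279.2,314)],.07))
E
```

```text
24 rows turn [-0.052  0.239  0.163] shift [ 0.393 -0.441  0.236]
[ 0.44463972 -0.22041319  0.11789819] [ 0.51267694 -0.23082434  0.01959994]
jar [[0.53027015 0.22781053 0.07      ]
 [0.52461809 0.22903083 0.07      ]] [[0.53806668 0.22426943 0.07      ]]
```

Request:
{"method": "move_arm", "body": {
  "steps": [
    [[-0.05, 0.24, 0.16], [0.39, -0.44, 0.2], 1],
    [[-0.05, 0.24, 0.16], [0.39, -0.44, 0.2], 1],
    [[-0.05, 0.24, 0.16], [0.39, -0.44, 0.2], 1],
    [[-0.05, 0.24, 0.16], [0.39, -0.44, 0.2], 1],
    [[-0.05, 0.24, 0.16], [0.39, -0.44, 0.2], 1],
    [[-0.05, 0.24, 0.16], [0.39, -0.44, 0.2], 1],
    [[-0.05, 0.24, 0.16], [0.39, -0.44, 0.2], 1],
    [[-0.05, 0.24, 0.16], [0.39, -0.44, 0.2], 1],
    [[-0.05, 0.24, 0.16], [0.39, -0.44, 0.2], 1],
    [[-0.05, 0.24, 0.16], [0.39, -0.44, 0.2], 1],
    [[-0.05, 0.24, 0.16], [0.39, -0.44, 0.2], 1],
    [[-0.05, 0.24, 0.16], [0.39, -0.44, 0.2], 1]
  ]
}}

```text
clock: 1.1
tool_pos: [0.2728, -0.372, 0.1501]
tool_rot: [3.11, -0.307, 0.073]
contact_force: [0.1, -1.0, -0.2]
gripper_width: 1.001
gripper_force: 0.0
```

Run:
```python
from h import *
s=get_state();print(s['qpos'],s['tool_pos'])
plan(*grip_tcp(BR,[-.045,0,.035],35,back=.1),12)
```

```text
[-1.35487288 -0.08902477  2.01061099  0.32638758  1.16210649  0.02595648] [ 0.27281962 -0.37204562  0.15013594]
12 rows turn [-0.054  0.238  0.165] shift [ 0.393 -0.439  0.328]
```

Request:
{"method": "move_arm", "body": {
  "steps": [
    [[-0.05, 0.24, 0.16], [0.39, -0.44, 0.3], 1],
    [[-0.05, 0.24, 0.16], [0.39, -0.44, 0.3], 1],
    [[-0.05, 0.24, 0.16], [0.39, -0.44, 0.3], 1],
    [[-0.05, 0.24, 0.16], [0.39, -0.44, 0.3], 1],
    [[-0.05, 0.24, 0.16], [0.39, -0.44, 0.3], 1],
    [[-0.05, 0.24, 0.16], [0.39, -0.44, 0.3], 1],
    [[-0.05, 0.24, 0.16], [0.39, -0.44, 0.3], 1],
    [[-0.05, 0.24, 0.16], [0.39, -0.44, 0.3], 1],
    [[-0.05, 0.24, 0.16], [0.39, -0.44, 0.3], 1],
    [[-0.05, 0.24, 0.16], [0.39, -0.44, 0.3], 1],
    [[-0.05, 0.24, 0.16], [0.39, -0.44, 0.3], 1],
    [[0, 0, 0], [0, 0, 0], 1]
  ]
}}

```text
clock: 2.1
tool_pos: [0.4334, -0.2295, 0.11]
tool_rot: [3.141, -0.585, -0.123]
contact_force: [0.6, -0.6, -0.3]
gripper_width: 1.001
gripper_force: 0.0
```

Run:
```python
from h import *
s=get_state();print(s['qpos'],s['tool_pos'])
for n in('scene','top'):
    im=cams.grab_frame(n);cv2.imwrite(f'pics/{n}1.png',im)
a=cv2.resize(cv2.imread('pics/scene1.png')[170:340,300:460],(400,425));b=cv2.resize(cv2.imread('pics/top1.png')[220:390,320:480],(400,425))
cv2.imwrite('pics/m1.png',np.hstack([a,b]))
plan(*grip_tcp(BR,[-.045,0,.035],35,back=0),8)
```

```text
[-0.96921267 -0.15741422  2.2666813   0.6638983   0.73494597  0.28929294] [ 0.43338795 -0.22945753  0.11004933]
8 rows turn [-0.015  0.03   0.03 ] shift [ 0.056 -0.052  0.5  ]
```

View pics/m1.png

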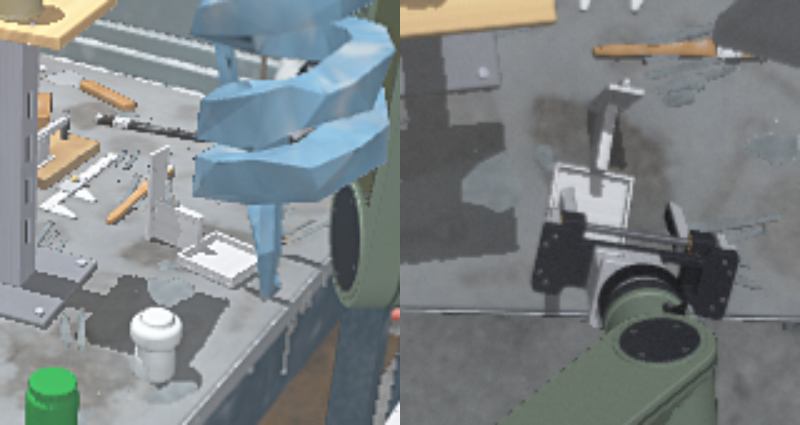

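Fingers straddle the bracket (crop right: fingers at (570,210) and (680,220), web at about (607,135)). Descend and close.

Request:
{"method": "move_arm", "body": {
  "steps": [
    [[-0.02, 0.03, 0.03], [0.06, -0.1, 0.5], 1],
    [[-0.02, 0.03, 0.03], [0.06, -0.1, 0.5], 1],
    [[-0.02, 0.03, 0.03], [0.06, -0.1, 0.5], 1],
    [[-0.02, 0.03, 0.03], [0.06, -0.1, 0.5], 1],
    [[-0.02, 0.03, 0.03], [0.06, 0, 0.5], 0.6],
    [[-0.02, 0.03, 0.03], [0.06, 0, 0.5], 0.6],
    [[-0.02, 0.03, 0.03], [0.06, 0, 0.5], 0.6],
    [[-0.02, 0.03, 0.03], [0.06, 0, 0.5], 0.6],
    [[0, 0, 0], [0, 0, 0], 0.5],
    [[0, 0, 0], [0, 0, 0], 0.5]
  ]
}}

```text
clock: 3.03
tool_pos: [0.5134, -0.2333, 0.0204]
tool_rot: [3.138, -0.611, -0.155]
contact_force: [0.2, 0.3, -0.1]
gripper_width: 0.611
gripper_force: 0.0
```

Run:
```python
from h import *
s=get_state();print(s['qpos'],s['tool_pos'],grip_tcp(BR,[-.045,0,.035],35)[0])
plan(*grip_tcp(BR,[-.045,0,.035],35,back=0),2)
```

```text
[-0.7929068   0.20661674  2.17754741  0.98176899  0.41968738  0.08633897] [ 0.51338294 -0.23328715  0.0203687 ] [ 0.51267694 -0.23082434  0.01959994]
2 rows turn [ 0.025 -0.001 -0.011] shift [-0.022 -0.039  0.   ]
```

Request:
{"method": "move_arm", "body": {
  "steps": [
    [[0.03, 0, 0], [0, -0.08, 0], 0.5],
    [[0, 0, 0], [0, 0, 0], 0],
    [[0, 0, 0], [0, 0, 0], 0],
    [[0, 0, 0], [0, 0, 0], 0],
    [[0, 0, 0], [0, 0, 0], 0],
    [[0, 0, 0], [0, 0, 0], 0],
    [[0, 0, 0], [0, 0, 0], 0],
    [[0, 0, 0], [0, 0, 0], 0]
  ]
}}

```text
clock: 3.7
tool_pos: [0.5142, -0.2307, 0.0211]
tool_rot: [3.14, -0.613, -0.154]
contact_force: [-2.9, -0.7, 3.2]
gripper_width: 0.126
gripper_force: 30.0
```

Request:
{"method": "move_arm", "body": {
  "steps": [
    [[0, 0, 0], [0.1, 0, -0.14], 0],
    [[0, 0, 0], [0.23, 0, -0.33], 0],
    [[0, 0, 0], [0.23, 0, -0.33], 0],
    [[0, 0, 0], [0.23, 0, -0.33], 0],
    [[0, 0, 0], [0.23, 0, -0.33], 0],
    [[0, 0, 0], [0.23, 0, -0.33], 0],
    [[0, 0, 0], [0.23, 0, -0.33], 0],
    [[0, 0, 0], [0.23, 0, -0.33], 0],
    [[0, 0, 0], [0.23, 0, -0.33], 0],
    [[0, 0, 0], [0.23, 0, -0.33], 0],
    [[0, 0, 0], [0.23, 0, -0.33], 0],
    [[0, 0, 0], [0.1, 0, -0.14], 0]
  ]
}}

```text
clock: 4.7
tool_pos: [0.5138, -0.23, 0.1526]
tool_rot: [3.14, -0.612, -0.153]
contact_force: [0.5, -0.4, -1.7]
gripper_width: 0.126
gripper_force: 30.0
```

```bash
cat >> h.py <<'E'
OFF=np.array([.0327,0,-.0211])  # bracket origin in tool's yaw frame from TCP
SL=35.1
def br_tcp(b,up=None): up=up or UP; return loc(up,np.array(b)-OFF),Rt(up[1],SL)
E
python3 - <<'E'
from h import *
s=get_state();print(s['qpos'],s['tool_pos'],s['contact_force'],s['moment'])
print(plan(*br_tcp([-.06,0,.138]),12))
E
```

```text
[-0.78841773 -0.09032963  2.11473687  0.56797242  0.68337236  0.56881504] [ 0.51382391 -0.22996641  0.15261981] [ 0.49210291 -0.40587808 -1.69975582] [ 0.07049642  0.43402978 -0.0062139 ]
12 rows turn [ 0.131  0.    -0.184] shift [ 0.022 -0.499 -0.007]
(array([ 0.52307208, -0.05123935,  0.1591    ]), Rotation.from_matrix(array([[ 8.11335481e-01,  1.28795597e-01,  5.70216127e-01],
                            [ 1.05374081e-01, -9.91671162e-01,  7.40581445e-02],
                            [ 5.75005252e-01,  9.71445147e-17, -8.18149717e-01]])))
```

Request:
{"method": "move_arm", "body": {
  "steps": [
    [[0.13, 0, -0.18], [0.02, -0.5, -0.01], 0],
    [[0.13, 0, -0.18], [0.02, -0.5, -0.01], 0],
    [[0.13, 0, -0.18], [0.02, -0.5, -0.01], 0],
    [[0.13, 0, -0.18], [0.02, -0.5, -0.01], 0],
    [[0.13, 0, -0.18], [0.02, -0.5, -0.01], 0],
    [[0.13, 0, -0.18], [0.02, -0.5, -0.01], 0],
    [[0.13, 0, -0.18], [0.02, -0.5, -0.01], 0],
    [[0.13, 0, -0.18], [0.02, -0.5, -0.01], 0],
    [[0.13, 0, -0.18], [0.02, -0.5, -0.01], 0],
    [[0.13, 0, -0.18], [0.02, -0.5, -0.01], 0],
    [[0.13, 0, -0.18], [0.02, -0.5, -0.01], 0],
    [[0.13, 0, -0.18], [0.02, -0.5, -0.01], 0]
  ]
}}

```text
clock: 5.7
tool_pos: [0.522, -0.0488, 0.1587]
tool_rot: [-3.138, -0.612, 0.125]
contact_force: [1.0, 0.7, -2.1]
gripper_width: 0.124
gripper_force: 30.0
```

Run:
```python
from h import *
s=get_state();print(s['qpos'],s['tool_pos'],s['tool_rot'])
plan(*br_tcp([-.06,0,.138]),4)
im=cams.grab_frame('scene');cv2.imwrite('pics/scene2.png',im)
o=(280,160)
cv2.imwrite('pics/m2.png',cv2.resize(im[160:310,280:420],None,fx=4,fy=4,interpolation=cv2.INTER_CUBIC))
# predicted scene pixels (crop coords) of bracket plate top corners and upright slots
R=Ro.from_euler('xyz',s['tool_rot']);yaw=s['tool_rot'][2]
fr=(s['tool_pos']+Ro.from_euler('z',yaw).apply(OFF),yaw)
pb=[loc(fr,q) for q in([-.006,.018,.124],[-.006,-.018,.124],[-.006,.018,0],[-.154,.042,.016],[-.154,-.042,.016])]
pu=[loc(UP,q) for q in([0,.007,.22],[0,-.007,.22],[0,.007,.256],[0,.007,.165],[0,.007,.201],[0,.022,.01],[-.004,.022,.3])]
print((proj('scene',pb)-o)*4);print((proj('scene',pu)-o)*4)
```

```text
[-0.48383922 -0.20670894  2.19716919  0.53753498  0.70485272  0.62515427] [ 0.52199461 -0.04882273  0.1586846 ] [-3.13767443 -0.61179204  0.12514059]
4 rows turn [-0.004  0.002 -0.008] shift [0.007 0.021 0.001]
[[199.80451986 205.41906222]
 [220.75918533 187.04000378]
 [194.8997317  364.65392644]
 [380.7339895  405.88581494]
 [420.65314946 354.10611552]]
[[120.20305186 234.69370366]
 [128.69604625 227.47236605]
 [120.77834063 188.24693156]
 [119.35837181 303.77269519]
 [119.90664946 258.81253519]
 [108.48900128 495.97623719]
 [117.26171491 138.2939027 ]]
```

View pics/m2.png

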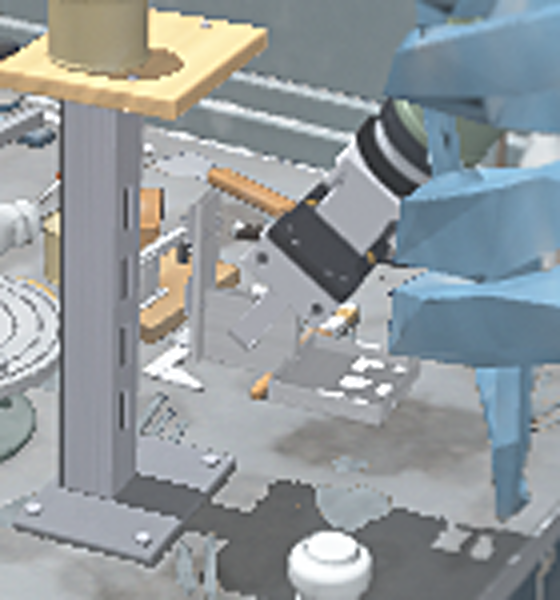

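Slots 1 and 2 are at crop (128,187–232) and (125,257–300), within a pixel of prediction. The bracket plate top at (198–220,205–187) also matches. Moving closer, then checking y from the top camera.

Request:
{"method": "move_arm", "body": {
  "steps": [
    [[-0.02, 0, -0.03], [0.2, 0.08, 0.12], 0],
    [[0, 0, 0], [0.29, 0, 0.2], 0],
    [[0, 0, 0], [0.29, 0, 0.2], 0],
    [[0, 0, 0], [0.29, 0, 0.2], 0],
    [[0, 0, 0], [0, 0, 0], 0],
    [[0, 0, 0], [0, 0, 0], 0]
  ]
}}

```text
clock: 6.25
tool_pos: [0.5615, -0.0484, 0.1595]
tool_rot: [3.141, -0.612, 0.127]
contact_force: [0.2, -0.3, -1.5]
gripper_width: 0.124
gripper_force: 30.0
```

Run:
```python
from h import *
np.set_printoptions(precision=4,suppress=True)
s=get_state();print(s['tool_pos'],s['tool_rot'],s['contact_force'])
yaw=s['tool_rot'][2];fr=(s['tool_pos']+Ro.from_euler('z',yaw).apply(OFF),yaw)
print('br in up',Ro.from_euler('z',-UP[1]).apply(fr[0]-UP[0]),np.degrees(yaw-UP[1]))
im=cams.grab_frame('top');cv2.imwrite('pics/top3.png',im)
o=np.array((270,180))
cv2.imwrite('pics/m3.png',cv2.resize(im[180:330,270:420],None,fx=4,fy=4,interpolation=cv2.INTER_CUBIC))
q=[loc(fr,q) for q in([-.154,.042,.016],[-.154,-.042,.016],[-.07,.042,.016],[-.07,-.042,.016],[0,0,.124])]
print((proj('top',q)-o)*4)
```

```text
[ 0.5615 -0.0484  0.1595] [ 3.1407 -0.6117  0.1268] [ 0.2239 -0.3265 -1.5484]
br in up [-0.0215 -0.0022  0.1384] -0.13585746484019057
[[215.5866 460.2765]
 [355.5813 446.3887]
 [200.4036 321.2432]
 [338.9782 308.0383]
 [273.6424 159.4171]]
```

View pics/m3.png

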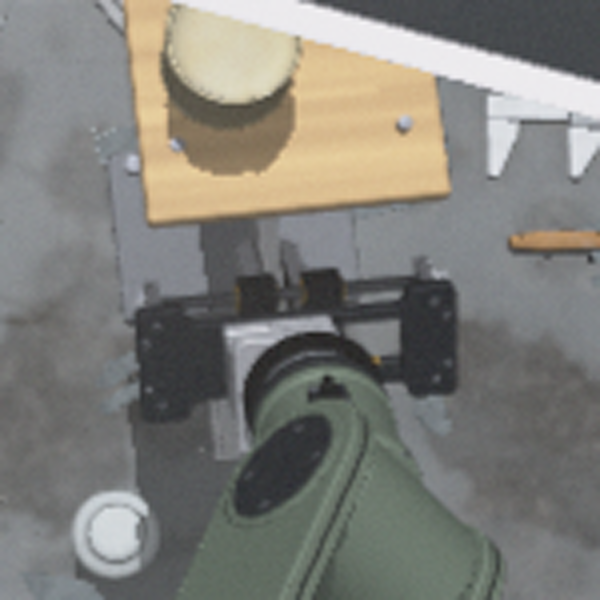

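Tray corner seen at (213,458) vs predicted (216,460), so the model holds. Next: shift y +2 mm and push forward.

Request:
{"method": "move_arm", "body": {
  "steps": [
    [[0, 0, 0], [0, -0.07, 0], 0],
    [[0, 0, 0], [0.08, 0, 0.055], 0],
    [[0, 0, 0], [0.08, 0, 0.055], 0],
    [[0, 0, 0], [0.08, 0, 0.055], 0],
    [[0, 0, 0], [0.08, 0, 0.055], 0],
    [[0, 0, 0], [0.08, 0, 0.055], 0],
    [[0, 0, 0], [0, 0, 0], 0],
    [[0, 0, 0], [0, 0, 0], 0]
  ]
}}

```text
clock: 6.97
tool_pos: [0.5754, -0.0444, 0.1598]
tool_rot: [3.141, -0.612, 0.126]
contact_force: [-0.1, -0.2, -2.1]
gripper_width: 0.128
gripper_force: 30.0
```

```bash
cat >> h.py <<'E'
def where():
    s=get_state();yaw=s['tool_rot'][2];fr=(s['tool_pos']+Ro.from_euler('z',yaw).apply(OFF),yaw)
    print('br in up mm',np.round(1e3*Ro.from_euler('z',-UP[1]).apply(fr[0]-UP[0]),1),'dyaw,slant',np.round(np.degrees([yaw-UP[1],-s['tool_rot'][1]]),2),
     'F',np.round(Ro.from_euler('z',-UP[1]).apply(s['contact_force']),1),'M',np.round(s['moment'],2),s['clock'])
E
python3 -c "
from h import *
where()"
```

```text
br in up mm [ -7.2   0.  138.7] dyaw,slant [-0.15 35.07] F [-0.1 -0.2 -2.1] M [-0.07  0.39 -0.02] 6.9667
```

Request:
{"method": "move_arm", "body": {
  "steps": [
    [[0, 0, 0], [0.055, 0, 0.038], 0],
    [[0, 0, 0], [0.055, 0, 0.038], 0],
    [[0, 0, 0], [0.055, 0, 0.038], 0],
    [[0, 0, 0], [0.03, 0, 0.02], 0],
    [[0, 0, 0], [0, 0, 0], 0],
    [[0, 0, 0], [0, 0, 0], 0]
  ]
}}

```text
clock: 7.47
tool_pos: [0.5809, -0.0437, 0.1594]
tool_rot: [3.14, -0.609, 0.128]
contact_force: [-11.7, -3.4, 4.8]
gripper_width: 0.126
gripper_force: 30.0
```

```bash
python3 -c "
from h import *
where()"
```

```text
br in up mm [ -1.6  -0.  138.3] dyaw,slant [-0.07 34.92] F [-12.   -1.8   4.8] M [-0.34  1.24  0.02] 7.4667
```

Contact at the sheet (about 0 mm), with the claws through. Ease back 1 mm, then go down 7 mm.

Request:
{"method": "move_arm", "body": {
  "steps": [
    [[0, 0, 0], [-0.03, 0, -0.02], 0],
    [[0, 0, 0], [-0.03, 0, 0.041], 0],
    [[0, 0, 0], [-0.03, 0, 0.041], 0],
    [[0, 0, 0], [-0.03, 0, 0.041], 0],
    [[0, 0, 0], [-0.03, 0, 0.041], 0],
    [[0, 0, 0], [-0.02, 0, 0.027], 0],
    [[0, 0, 0], [0, 0, 0], 0],
    [[0, 0, 0], [0, 0, 0], 0]
  ]
}}

```text
clock: 8.13
tool_pos: [0.5808, -0.0436, 0.1523]
tool_rot: [3.141, -0.611, 0.126]
contact_force: [-2.5, 0.4, -1.3]
gripper_width: 0.128
gripper_force: 30.0
```

```bash
python3 -c "
from h import *
where()"
```

```text
br in up mm [-1.800e+00  1.000e-01  1.312e+02] dyaw,slant [-0.18 35.03] F [-2.5  0.7 -1.3] M [-0.16  0.8  -0.04] 8.1333
```

Now press through the catch, 6 mm more first.

Request:
{"method": "move_arm", "body": {
  "steps": [
    [[0, 0, 0], [-0.02, 0, 0.027], 0],
    [[0, 0, 0], [-0.02, 0, 0.027], 0],
    [[0, 0, 0], [-0.02, 0, 0.027], 0],
    [[0, 0, 0], [-0.02, 0, 0.027], 0],
    [[0, 0, 0], [-0.02, 0, 0.027], 0],
    [[0, 0, 0], [-0.02, 0, 0.027], 0],
    [[0, 0, 0], [0, 0, 0], 0]
  ]
}}

```text
clock: 8.72
tool_pos: [0.5807, -0.0438, 0.1478]
tool_rot: [3.14, -0.613, 0.128]
contact_force: [-16.2, -1.7, 10.9]
gripper_width: 0.13
gripper_force: 30.0
```

```bash
python3 -c "
from h import *
where()"
```

```text
br in up mm [-1.900e+00 -1.000e-01  1.267e+02] dyaw,slant [-0.08 35.1 ] F [-16.3   0.4  10.9] M [-0.09  1.22  0.1 ] 8.7167
```

Request:
{"method": "move_arm", "body": {
  "steps": [
    [[0, 0, 0], [-0.02, 0, 0.027], 0],
    [[0, 0, 0], [-0.02, 0, 0.027], 0],
    [[0, 0, 0], [-0.02, 0, 0.027], 0],
    [[0, 0, 0], [-0.02, 0, 0.027], 0],
    [[0, 0, 0], [-0.02, 0, 0.027], 0],
    [[0, 0, 0], [0, 0, 0], 0]
  ]
}}

```text
clock: 9.22
tool_pos: [0.5808, -0.0439, 0.142]
tool_rot: [3.14, -0.612, 0.127]
contact_force: [-5.4, -1.2, 2.3]
gripper_width: 0.125
gripper_force: 30.0
```

```bash
python3 -c "
from h import *
where()"
```

```text
br in up mm [ -1.8  -0.2 120.9] dyaw,slant [-0.14 35.09] F [-5.5 -0.5  2.3] M [-0.14  1.06  0.02] 9.2167
```

Request:
{"method": "move_arm", "body": {
  "steps": [
    [[0, 0, 0], [-0.02, 0, 0.027], 0],
    [[0, 0, 0], [-0.02, 0, 0.027], 0],
    [[0, 0, 0], [-0.02, 0, 0.027], 0],
    [[0, 0, 0], [0, 0, 0], 0]
  ]
}}

```text
clock: 9.55
tool_pos: [0.5809, -0.0439, 0.1397]
tool_rot: [3.14, -0.613, 0.128]
contact_force: [-11.1, -1.0, 8.3]
gripper_width: 0.127
gripper_force: 30.0
```

```bash
python3 -c "
from h import *
where()"
```

```text
br in up mm [ -1.7  -0.3 118.6] dyaw,slant [-0.08 35.12] F [-11.2   0.4   8.3] M [-0.12  1.2   0.16] 9.55
```

Request:
{"method": "move_arm", "body": {
  "steps": [
    [[0, 0, 0], [-0.02, 0, 0.027], 0],
    [[0, 0, 0], [-0.02, 0, 0.027], 0],
    [[0, 0, 0], [0, 0, 0], 0],
    [[0, 0, 0], [0.03, 0, -0.045], 0],
    [[0, 0, 0], [0.03, 0, -0.045], 0],
    [[0, 0, 0], [0, 0, 0], 0.5],
    [[0, 0, 0], [0, 0, 0], 0.5],
    [[0, 0, 0], [0, 0, 0], 0.5],
    [[0, 0, 0], [0, 0, 0], 0.5],
    [[0, 0, 0], [0, 0, -0.3], 0.5],
    [[0, 0, 0], [0, 0, -0.5], 0.5],
    [[0, 0, 0], [0, 0, -0.7], 0.5]
  ]
}}

```text
clock: 10.55
tool_pos: [0.5538, -0.0465, 0.1759]
tool_rot: [-3.14, -0.61, 0.125]
contact_force: [0.3, -0.6, -0.3]
gripper_width: 0.499
gripper_force: 0.0
```

Request:
{"method": "move_arm", "body": {
  "steps": [
    [[0, 0, 0], [0, 0, -0.8], 0.7],
    [[0, 0, 0], [0, 0, -0.8], 0.7],
    [[0, 0, 0], [0, 0, -0.8], 0.7],
    [[0, 0, 0], [0, 0, -0.8], 0.7],
    [[0, 0, 0], [0, 0, 0], 1]
  ]
}}

```text
clock: 10.97
tool_pos: [0.5012, -0.0553, 0.261]
tool_rot: [3.134, -0.62, 0.129]
contact_force: [1.1, 0.5, -0.4]
gripper_width: 0.741
gripper_force: 0.0
```

Run:
```python
from h import *
np.set_printoptions(precision=4,suppress=True)
s=get_state();print(s['tool_pos'],s['qpos'])
im=cams.grab_frame('scene');cv2.imwrite('pics/scene4.png',im)
o=(240,160)
cv2.imwrite('pics/m4.png',cv2.resize(im[160:340,240:420],None,fx=3.3,fy=3.3,interpolation=cv2.INTER_CUBIC))
for z in(.12,.13):
  q=[loc(UP,np.array(q)+[0,0,z]) for q in([-.006,.018,.124],[-.154,.042,.016],[-.154,-.042,.016],[-.07,.042,.016],[-.154,.042,0])]
  print((proj('scene',q)-o)*3.3)
# jar & obstacles
jar=np.array([.530,.228,0])
print('in range', np.linalg.norm(jar[:2]))
```

```text
[ 0.5012 -0.0553  0.261 ] [-0.53   -0.4081  2.1152  0.4396  0.9634  0.7479]
[[232.2019 174.105 ]
 [377.5544 335.6624]
 [412.6058 293.7184]
 [286.0244 313.9411]
 [376.601  352.2501]]
[[232.338  163.3269]
 [378.154  325.2074]
 [413.2798 283.6124]
 [286.3238 303.6293]
 [377.1961 341.9029]]
in range 0.5769610038815449
```

View pics/m4.png

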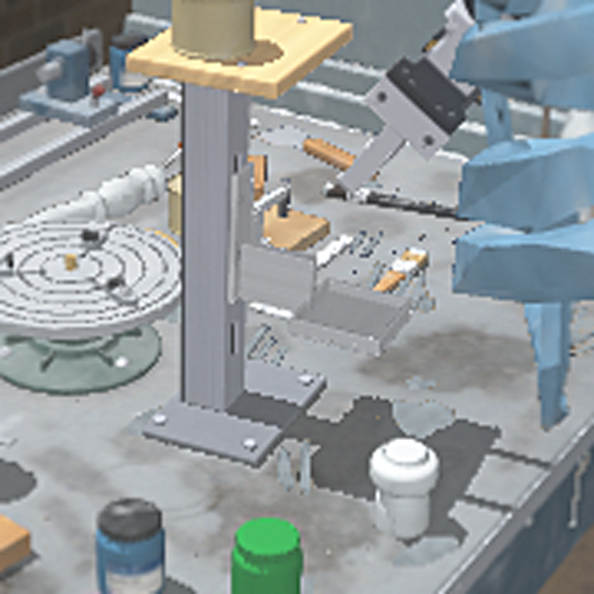

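The tray's lower corner at (378,353) matches the home prediction (377,352); 10 mm high would give 342. So the bracket is home. Before going for the jar, check where the hanging blue cloth is in space.

Run:
```python
from h import *
def blue(n):
    h=cv2.cvtColor(cv2.imread(f'pics/{n}0.png'),cv2.COLOR_BGR2HSV);return cv2.inRange(h,(98,60,90),(115,255,255))
S,T=blue('scene'),blue('top')
T[:290]=0
g=np.stack(np.meshgrid(np.arange(-.3,.8,.02),np.arange(-.4,1,.02),np.arange(0,1.2,.02),indexing='ij'),-1).reshape(-1,3)
ok=np.ones(len(g),bool)
for n,M in(('scene',S),('top',T)):
    p=np.round(proj(n,g)).astype(int);i=(p[:,0]>=0)&(p[:,0]<640)&(p[:,1]>=0)&(p[:,1]<480);v=np.zeros(len(g),bool);v[i]=M[p[i,1],p[i,0]]>0;ok&=v
q=g[ok];print(len(q))
for z in np.arange(0,1.2,.1):
    r=q[(q[:,2]>=z)&(q[:,2]<z+.1)]
    if len(r):print(round(z,1),len(r),r.min(0),r.max(0))
t=cv2.imread('pics/top0.png')
print('greens, jar, block',plane('top',[(178,280),(236,299),(223.1,258.8)],.07),plane('top',[(213,217)],.022))
print(plan(*grip_tcp((np.array([.532,.227,0]),0.),[0,0,.042],20,back=.13),24)[0])
```

```text
610
0.0 14 [0.24 0.24 0.  ] [0.38 0.6  0.08]
0.1 21 [0.22 0.22 0.1 ] [0.4  0.66 0.18]
0.2 13 [0.22 0.2  0.22] [0.38 0.66 0.3 ]
0.3 37 [0.1  0.2  0.32] [0.3  0.6  0.38]
0.4 97 [0.1  0.18 0.4 ] [0.3  0.52 0.48]
0.5 134 [0.1  0.18 0.5 ] [0.36 0.52 0.58]
0.6 104 [0.1  0.16 0.62] [0.32 0.46 0.68]
0.7 130 [0.12 0.16 0.7 ] [0.32 0.44 0.78]
0.8 29 [0.14 0.16 0.8 ] [0.32 0.4  0.82]
greens, jar, block [[0.47342287 0.33634459 0.07      ]
 [0.42988083 0.19098378 0.07      ]
 [0.53027015 0.22781053 0.07      ]] [[0.64897547 0.2642641  0.022     ]]
24 rows turn [-0.021 -0.107  0.045] shift [-0.06  -0.391  0.145]
[0.49396736 0.227      0.14649382]
```

Run:
```python
from h import *
y=UP[1]
p=plan(np.array([.45,.08,.26]),Rt(y,25),10)
plan(*grip_tcp((np.array([.532,.227,0]),y),[0,0,.042],15,back=.12),10,st=p)
print(grip_tcp((np.array([.532,.227,0]),y),[0,0,.042],15,back=.12)[0])
```

```text
10 rows turn [ 0.006 -0.173 -0.002] shift [-0.094 -0.468 -0.062]
10 rows turn [-0.    -0.167  0.   ] shift [ 0.091 -0.451  0.462]
[0.50602567 0.22362652 0.13975169]
```

Request:
{"method": "move_arm", "body": {
  "steps": [
    [[0, -0.1, 0], [-0.3, -0.2, -0.2], 1],
    [[0, -0.15, 0], [-0.3, -0.45, -0.2], 1],
    [[0, -0.18, 0], [-0.1, -0.5, -0.05], 1],
    [[0, -0.18, 0], [-0.1, -0.5, -0.05], 1],
    [[0, -0.18, 0], [-0.05, -0.5, -0.05], 1],
    [[0, -0.18, 0], [-0.05, -0.5, 0], 1],
    [[0, -0.18, 0], [0, -0.5, 0], 1],
    [[0, -0.18, 0], [0, -0.5, 0], 1],
    [[0, -0.18, 0], [0, -0.5, 0], 1],
    [[0, -0.18, 0], [0, -0.5, 0], 1],
    [[0, 0, 0], [0, 0, 0], 1]
  ]
}}

```text
clock: 11.93
tool_pos: [0.451, 0.0831, 0.2524]
tool_rot: [-3.141, -0.433, 0.13]
contact_force: [0.5, -0.6, 0.4]
gripper_width: 0.999
gripper_force: 0.0
```

Run:
```python
from h import *
y=UP[1]
s=get_state();print(s['tool_pos'],s['qpos'])
plan(*grip_tcp((np.array([.532,.227,0]),y),[0,0,.042],15,back=.12),10)
```

```text
[0.45101696 0.08311523 0.25242332] [-0.07126846 -0.4227062   2.07593353  0.09651113  1.06531584  1.34099922]
10 rows turn [-0.001 -0.163  0.001] shift [ 0.096 -0.441  0.437]
```

Request:
{"method": "move_arm", "body": {
  "steps": [
    [[0, -0.16, 0], [0.1, -0.44, 0.44], 1],
    [[0, -0.16, 0], [0.1, -0.44, 0.44], 1],
    [[0, -0.16, 0], [0.1, -0.44, 0.44], 1],
    [[0, -0.16, 0], [0.1, -0.44, 0.44], 1],
    [[0, -0.16, 0], [0.1, -0.44, 0.44], 1],
    [[0, -0.16, 0], [0.1, -0.44, 0.44], 1],
    [[0, -0.16, 0], [0.1, -0.44, 0.44], 1],
    [[0, -0.16, 0], [0.1, -0.44, 0.44], 1],
    [[0, -0.16, 0], [0.1, -0.44, 0.44], 1],
    [[0, -0.16, 0], [0.1, -0.44, 0.44], 1],
    [[0, 0, 0], [0, 0, 0], 1]
  ]
}}

```text
clock: 12.85
tool_pos: [0.5076, 0.2215, 0.1368]
tool_rot: [3.141, -0.262, 0.128]
contact_force: [-1.2, 0.0, -0.1]
gripper_width: 0.997
gripper_force: 0.0
```

Run:
```python
from h import *
y=UP[1]
s=get_state();print(s['tool_pos'],s['qpos'])
plan(*grip_tcp((np.array([.532,.227,0]),y),[0,0,.042],15),9)
a=cams.grab_frame('scene')[250:400,220:360];b=cams.grab_frame('top')[190:340,150:290]
cv2.imwrite('pics/m5.png',cv2.resize(np.hstack([a,b]),None,fx=2.8,fy=2.8,interpolation=cv2.INTER_CUBIC))
```

```text
[0.50762392 0.22148536 0.13682584] [ 0.2802662   0.0676271   1.8760407  -0.04990995  0.93991839  1.74779534]
9 rows turn [ 0.001  0.    -0.002] shift [-0.002 -0.009  0.433]
```

View pics/m5.png

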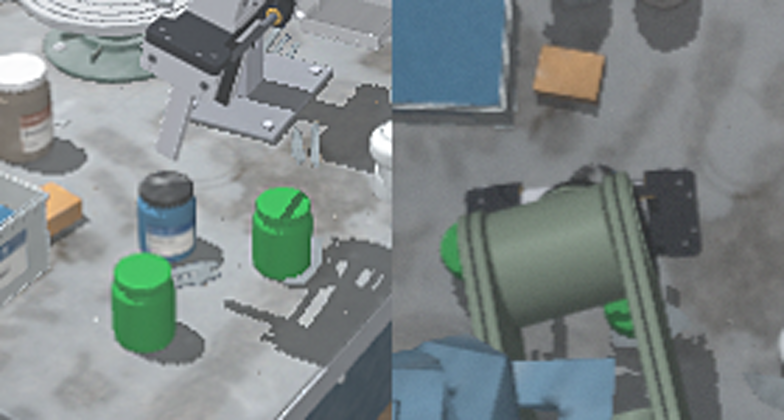

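Jar stands at crop (167,215), below the open gripper; green jars clear. Descending.

Request:
{"method": "move_arm", "body": {
  "steps": [
    [[0, 0, 0], [0, -0.01, 0.44], 1],
    [[0, 0, 0], [0, -0.01, 0.44], 1],
    [[0, 0, 0], [0, -0.01, 0.44], 1],
    [[0, 0, 0], [0, -0.01, 0.43], 1],
    [[0, 0, 0], [0, -0.01, 0.43], 1],
    [[0, 0, 0], [0, -0.01, 0.43], 1],
    [[0, 0, 0], [0, -0.01, 0.43], 1],
    [[0, 0, 0], [0, -0.01, 0.43], 1],
    [[0, 0, 0], [0, -0.01, 0.43], 1],
    [[0, 0, 0], [0, 0, 0], 1]
  ]
}}

```text
clock: 13.78
tool_pos: [0.5375, 0.2257, 0.0261]
tool_rot: [3.14, -0.264, 0.125]
contact_force: [-0.2, -0.1, -0.4]
gripper_width: 0.999
gripper_force: 0.0
```

Request:
{"method": "move_arm", "body": {
  "steps": [
    [[0, 0, 0], [0, 0, 0], 0.7],
    [[0, 0, 0], [0, 0, 0], 0.65],
    [[0, 0, 0], [0, 0, 0], 0.6],
    [[0, 0, 0], [0, 0, 0], 0.55],
    [[0, 0, 0], [0, 0, 0], 0.5],
    [[0, 0, 0], [0, 0, 0], 0.4],
    [[0, 0, 0], [0, 0, 0], 0.3],
    [[0, 0, 0], [0, 0, 0], 0.3]
  ]
}}

```text
clock: 14.45
tool_pos: [0.5395, 0.2278, 0.0287]
tool_rot: [3.142, -0.269, 0.126]
contact_force: [-2.2, 1.2, 4.2]
gripper_width: 0.571
gripper_force: 30.0
```

Gripped (opening 53.7 mm ≈ jar diameter). Lift straight up.

Request:
{"method": "move_arm", "body": {
  "steps": [
    [[0, 0, 0], [0.03, 0, -0.1], 0.3],
    [[0, 0, 0], [0.1, 0, -0.36], 0.3],
    [[0, 0, 0], [0.15, 0, -0.55], 0.3],
    [[0, 0, 0], [0.15, 0, -0.55], 0.3],
    [[0, 0, 0], [0.15, 0, -0.55], 0.3],
    [[0, 0, 0], [0.15, 0, -0.55], 0.3],
    [[0, 0, 0], [0.15, 0, -0.55], 0.3],
    [[0, 0, 0], [0.15, 0, -0.55], 0.3],
    [[0, 0, 0], [0.15, 0, -0.55], 0.3],
    [[0, 0, 0], [0.15, 0, -0.55], 0.3],
    [[0, 0, 0], [0.15, 0, -0.55], 0.3],
    [[0, 0, 0], [0.1, 0, -0.36], 0.3]
  ]
}}

```text
clock: 15.45
tool_pos: [0.5392, 0.2273, 0.2097]
tool_rot: [3.141, -0.27, 0.126]
contact_force: [0.8, 0.5, -1.3]
gripper_width: 0.574
gripper_force: 30.0
```

Run:
```python
from h import *
s=get_state();print(s['tool_pos'],s['contact_force'],s['gripper_width'])
R=Rt(UP[1],15.2)
tgt=loc(UP,[-.112,0,0])+[.0050,.0006,.0287+.126];print(tgt)
p=plan(np.array([.465,.0,.205]),R,14)
p=plan(tgt+[0,0,.05],R,6,st=p)
```

```text
[0.53924774 0.22732546 0.2097214 ] [ 0.76504799  0.54580494 -1.28654881] 0.5743123202343252
[ 0.50893283 -0.05312511  0.1547    ]
14 rows turn [ 0.001 -0.003 -0.002] shift [-0.238  0.514 -0.053]
6 rows turn [0. 0. 0.] shift [0.196 0.324 0.055]
```

Request:
{"method": "move_arm", "body": {
  "steps": [
    [[0, 0, 0], [-0.15, 0.3, -0.03], 0.3],
    [[0, 0, 0], [-0.25, 0.5, -0.05], 0.3],
    [[0, 0, 0], [-0.25, 0.55, -0.05], 0.3],
    [[0, 0, 0], [-0.25, 0.55, -0.05], 0.3],
    [[0, 0, 0], [-0.25, 0.55, -0.05], 0.3],
    [[0, 0, 0], [-0.25, 0.55, -0.05], 0.3],
    [[0, 0, 0], [-0.25, 0.55, -0.05], 0.3],
    [[0, 0, 0], [-0.25, 0.55, -0.05], 0.3],
    [[0, 0, 0], [-0.25, 0.55, -0.05], 0.3],
    [[0, 0, 0], [-0.25, 0.55, -0.05], 0.3],
    [[0, 0, 0], [-0.25, 0.55, -0.05], 0.3],
    [[0, 0, 0], [-0.25, 0.55, -0.05], 0.3]
  ]
}}

```text
clock: 16.45
tool_pos: [0.4728, 0.0277, 0.1997]
tool_rot: [3.141, -0.265, 0.126]
contact_force: [-0.0, 0.5, -1.6]
gripper_width: 0.568
gripper_force: 30.0
```

Run:
```python
from h import *
s=get_state();print(s['tool_pos'],s['tool_rot'],s['contact_force'])
R=Rt(UP[1],15.4)
tgt=loc(UP,[-.112,0,0])+[.0050,.0006,.0287+.126]
p=plan(tgt+[0,0,.045],R,9)
```

```text
[0.47277034 0.02768552 0.19966164] [ 3.14111923 -0.26465077  0.12583361] [-0.04885415  0.50477532 -1.63821869]
9 rows turn [ 0.001  0.004 -0.003] shift [0.092 0.314 0.025]
```

Request:
{"method": "move_arm", "body": {
  "steps": [
    [[0, 0, 0], [0.09, 0.31, 0.025], 0.3],
    [[0, 0, 0], [0.09, 0.31, 0.025], 0.3],
    [[0, 0, 0], [0.09, 0.31, 0.025], 0.3],
    [[0, 0, 0], [0.09, 0.31, 0.025], 0.3],
    [[0, 0, 0], [0.09, 0.31, 0.025], 0.3],
    [[0, 0, 0], [0.09, 0.31, 0.025], 0.3],
    [[0, 0, 0], [0.09, 0.31, 0.025], 0.3],
    [[0, 0, 0], [0.09, 0.2, 0.025], 0.3],
    [[0, 0, 0], [0.09, 0.1, 0.025], 0.3],
    [[0, 0, 0], [0, 0, 0], 0.3],
    [[0, 0, 0], [0, 0, 0], 0.3]
  ]
}}

```text
clock: 17.37
tool_pos: [0.5091, -0.0415, 0.2012]
tool_rot: [3.141, -0.267, 0.126]
contact_force: [-0.1, -0.3, -1.4]
gripper_width: 0.57
gripper_force: 30.0
```

Run:
```python
from h import *
s=get_state();print(s['tool_pos'],s['tool_rot'],s['contact_force'])
R=Rt(UP[1],15.4)
tgt=loc(UP,[-.112,0,0])+[.0050,.0006,.0287+.126]
p=plan(tgt+[0,0,.008],R,6)
im=cams.grab_frame('scene');cv2.imwrite('pics/s6.png',im)
o=np.array((290,180))
cv2.imwrite('pics/m6.png',cv2.resize(im[180:310,290:430],None,fx=4,fy=4,interpolation=cv2.INTER_CUBIC))
q=[loc(UP,[-.112,0,.126]),loc(UP,[-.112,0,.126+.045]),loc(UP,[-.112,0,.196+.045])]
print((proj('scene',q)-o)*4)
```

```text
[ 0.50911776 -0.04148474  0.201166  ] [ 3.1413833  -0.26722074  0.1257123 ] [-0.08212797 -0.27651181 -1.40535305]
6 rows turn [ 0.002  0.002 -0.005] shift [-0.065  0.064  0.204]
[[223.84189883 300.42578059]
 [226.5381618  244.47606248]
 [230.8446284  154.3105967 ]]
```

View pics/m6.png

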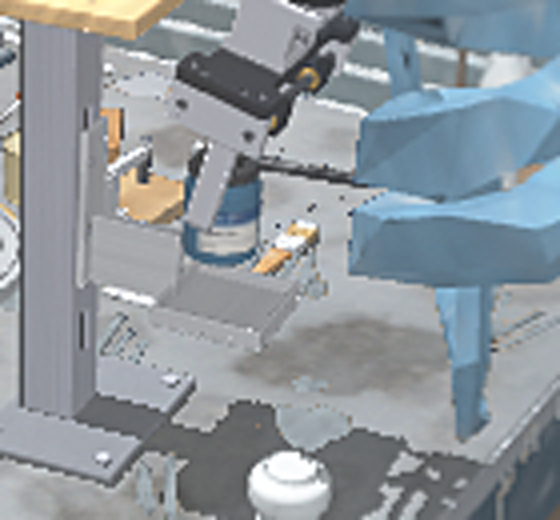

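Jar hangs upright over the tray, bottom centre about (221,250). Move the remaining 12 mm sideways and lower.

Request:
{"method": "move_arm", "body": {
  "steps": [
    [[0, 0, 0], [0, 0.2, 0], 0.3],
    [[0, 0, 0], [0, 0.19, 0], 0.3],
    [[0, 0, 0], [-0.06, 0, 0.2], 0.3],
    [[0, 0, 0], [-0.06, 0, 0.2], 0.3],
    [[0, 0, 0], [-0.06, 0, 0.2], 0.3],
    [[0, 0, 0], [-0.06, 0, 0.2], 0.3],
    [[0, 0, 0], [-0.06, 0, 0.2], 0.3],
    [[0, 0, 0], [-0.06, 0, 0.2], 0.3],
    [[0, 0, 0], [0, 0, 0], 0.3],
    [[0, 0, 0], [0, 0, 0], 0.3]
  ]
}}

```text
clock: 18.25
tool_pos: [0.5093, -0.053, 0.163]
tool_rot: [-3.142, -0.266, 0.126]
contact_force: [0.2, 0.3, -1.9]
gripper_width: 0.569
gripper_force: 30.0
```

Run:
```python
from h import *
s=get_state();print(s['tool_pos'],s['tool_rot'],s['contact_force'])
tgt=loc(UP,[-.112,0,0])+[.0050,.0006,.0287+.126]
plan(tgt,Rt(UP[1],15.4),1)
```

```text
[ 0.50925717 -0.05302916  0.16299048] [-3.14157493 -0.26647339  0.12584307] [ 0.15128545  0.33040376 -1.90896518]
1 rows turn [ 0.008  0.022 -0.03 ] shift [-0.084  0.002  0.264]
```

Feel down: 1 mm steps.

Request:
{"method": "move_arm", "body": {
  "steps": [
    [[0, 0, 0], [-0.017, 0, 0.065], 0.3],
    [[0, 0, 0], [-0.017, 0, 0.065], 0.3],
    [[0, 0, 0], [-0.009, 0, 0.032], 0.3],
    [[0, 0, 0], [-0.009, 0, 0.032], 0.3],
    [[0, 0, 0], [0, 0, 0], 0.3]
  ]
}}

```text
clock: 18.67
tool_pos: [0.5096, -0.0532, 0.1576]
tool_rot: [3.141, -0.267, 0.126]
contact_force: [-0.2, 0.4, -1.3]
gripper_width: 0.57
gripper_force: 30.0
```

Request:
{"method": "move_arm", "body": {
  "steps": [
    [[0, 0, 0], [-0.009, 0, 0.032], 0.3],
    [[0, 0, 0], [-0.009, 0, 0.032], 0.3],
    [[0, 0, 0], [0, 0, 0], 0.3]
  ]
}}

```text
clock: 18.92
tool_pos: [0.5096, -0.0532, 0.1555]
tool_rot: [3.141, -0.267, 0.126]
contact_force: [0.2, 0.9, -1.1]
gripper_width: 0.567
gripper_force: 30.0
```

Request:
{"method": "move_arm", "body": {
  "steps": [
    [[0, 0, 0], [-0.009, 0, 0.032], 0.3],
    [[0, 0, 0], [0, 0, 0], 0.3]
  ]
}}

```text
clock: 19.08
tool_pos: [0.5096, -0.0532, 0.1546]
tool_rot: [3.141, -0.267, 0.126]
contact_force: [-0.2, 0.7, -1.1]
gripper_width: 0.57
gripper_force: 30.0
```

Request:
{"method": "move_arm", "body": {
  "steps": [
    [[0, 0, 0], [-0.009, 0, 0.032], 0.3],
    [[0, 0, 0], [-0.009, 0, 0.032], 0.3],
    [[0, 0, 0], [0, 0, 0], 0.3]
  ]
}}

```text
clock: 19.33
tool_pos: [0.5098, -0.0534, 0.1528]
tool_rot: [3.141, -0.268, 0.126]
contact_force: [-1.1, 0.4, -1.5]
gripper_width: 0.569
gripper_force: 30.0
```

Request:
{"method": "move_arm", "body": {
  "steps": [
    [[0, 0, 0], [-0.009, 0, 0.032], 0.3],
    [[0, 0, 0], [0, 0, 0], 0.3]
  ]
}}

```text
clock: 19.5
tool_pos: [0.5099, -0.0535, 0.1526]
tool_rot: [3.14, -0.268, 0.126]
contact_force: [-3.5, 0.2, 3.5]
gripper_width: 0.569
gripper_force: 30.0
```

Contact. Release and back off.

Request:
{"method": "move_arm", "body": {
  "steps": [
    [[0, 0, 0], [0, 0, 0], 0.6],
    [[0, 0, 0], [0, 0, 0], 0.65],
    [[0, 0, 0], [0, 0, 0], 0.75],
    [[0, 0, 0], [0, 0, 0], 0.85],
    [[0, 0, 0], [0, 0, 0], 0.85],
    [[0, 0, 0], [0, 0, -0.2], 0.85],
    [[0, 0, 0], [-0.1, 0, -0.4], 0.85],
    [[0, 0, 0], [-0.1, 0, -0.5], 0.85],
    [[0, 0, 0], [-0.1, 0, -0.5], 0.85],
    [[0, 0, 0], [-0.2, 0, -0.5], 0.85],
    [[0, 0, 0], [-0.2, 0, -0.5], 0.85],
    [[0, 0, 0], [-0.2, 0, -0.5], 0.85]
  ]
}}

```text
clock: 20.5
tool_pos: [0.459, -0.0596, 0.2353]
tool_rot: [3.141, -0.268, 0.126]
contact_force: [-0.5, -0.2, -0.0]
gripper_width: 0.85
gripper_force: 0.0
```

Request:
{"method": "move_arm", "body": {
  "steps": [
    [[0, 0, 0], [-0.3, 0, -0.4], 0.85],
    [[0, 0, 0], [-0.4, 0, -0.3], 0.85],
    [[0, 0, 0], [-0.4, 0, -0.2], 0.85],
    [[0, 0, 0], [0, 0, 0], 0.85],
    [[0, 0, 0], [0, 0, 0], 0.85]
  ]
}}

```text
clock: 20.92
tool_pos: [0.421, -0.0647, 0.2523]
tool_rot: [3.14, -0.269, 0.125]
contact_force: [0.1, 0.0, -0.6]
gripper_width: 0.849
gripper_force: 0.0
```

Run:
```python
from h import *
s=get_state();print(s['tool_pos'],s['contact_force'])
a=cams.grab_frame('scene');b=cams.grab_frame('top')
o=np.array((300,190));o2=np.array((280,210))
cv2.imwrite('pics/m7.png',np.hstack([cv2.resize(a[190:310,300:400],(400,480),interpolation=cv2.INTER_CUBIC),cv2.resize(b[210:330,280:380],(400,480),interpolation=cv2.INTER_CUBIC)]))
q=[loc(UP,[-.112,0,.126]),loc(UP,[-.112,0,.196]),loc(UP,[-.154,.042,.12])]
print((proj('scene',q)-o)*4,(proj('top',q)-o2)*4+[400,0])
```

```text
[ 0.42098124 -0.06471559  0.25228064] [ 0.1177513   0.0147359  -0.62347378]
[[183.84189883 260.42578059]
 [188.06049907 172.7166039 ]
 [216.48606923 306.96981233]] [[626.04349402 235.88314259]
 [636.996857   217.15699316]
 [564.67398672 312.10342862]]
```

View pics/m7.png

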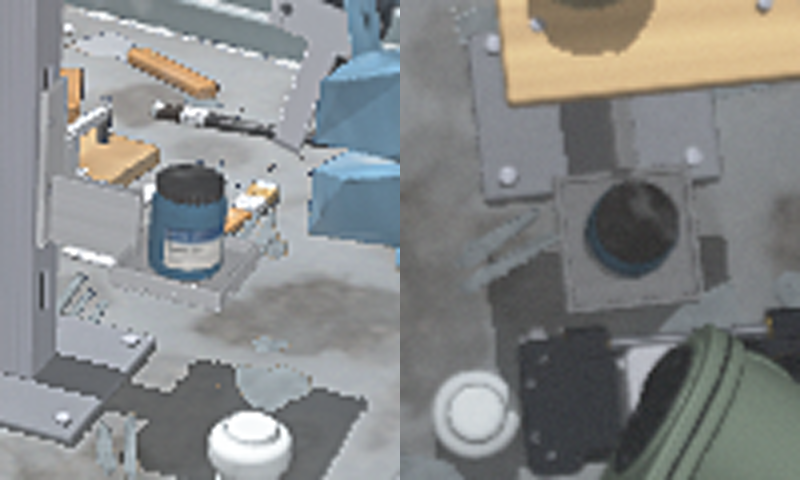

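The jar stands upright in the tray: its lid is at (637,222) in the top crop against (637,217) predicted for centred. The bracket's tray corner is at (218,307) against (216,307) for home. The gripper is clear, so I'm handing in.

```bash
python3 -c "
from bench import arm
print(arm.finish_job())"
```

```text
the job is handed in; nothing more can be done
None
```

I handed the job in: the bracket went past the catch and hangs fully home in the top two slots, and the blue jar stands upright near the middle of its tray. The arm is clear and nothing else was touched as far as I could tell; the final pictures agree, but the judge's verdict was not shown.

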